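# Hold a sample slide flush on the tilted reader stage

## Task

Pick up the sample slide with the orange fin by its fin, tilt it to the slope of the reader stage and press it flush and centred onto the stage's sprung sloping face, with its long side running up the slope, gently, until the face has sunk about half of its spring travel. Finish while still gripping the slide and holding it there: do not let go. Leave the black-finned slide, the bottle and the jar where they are.

Things in the scene. Friction and masses are not known exactly. Their poses are not given: they have to be found in the camera images.
- slide: sample slide to be read: white plate 70 (x) x 46 (y) x 5 mm with amber windows; from the middle of its top stands an ORANGE grip fin 26 (x) x 10 (y) mm, reaching 45 mm above the underside. Origin: centre of the underside; z points out along the fin. Loose, about 80 g; starts flat, fin up, on the blue pad.
- spare: another slide of the same shape and size with a BLACK fin, lying on the same pad; which slide lies on which half of the pad varies. To be left alone. Origin: centre of the underside.
- pad: fixed flat blue pad 170 (x) x 230 (y) x 6 mm on the bench, on which both slides lie, about 110 mm apart. It may be on either side of the robot, the stage on the other. Origin: centre of its underside.
- stage: reader stage, fixed: grey base 130 (x) x 112 (y) x 14 mm, two cheeks 47 mm either side of the middle, 88 mm tall, holding the sprung sloping face. Origin: centre of the underside. The face pivots about a line along the stage's y, 70 mm over the origin; clamped 11 to 32 degrees from level (varies), does not yield in tilt. Its lower edge is on the stage's -x side, roughly towards the robot.
- face_centre (a point): centre of the upper surface of the aluminium face plate, 86 mm up the slope (x) x 62 mm across (y), 8 mm thick, with a dark round window in the middle and black corner marks for the slide; 30 mm from the pivot line when not pressed. z: outward normal, x: up the slope, y: level across. Moves with the face when pressed.
- face (a joint): how far the sprung face is pressed in along its own normal, m: 0 free, 0.012 at the hard stop. About 3 N are needed to start it and 0.7 N more for each mm (about 7 N at half travel). It moves only straight along the normal and springs back when let go.
- bottle: white round bottle, 60 mm across, 130 mm tall, blue cap, standing beyond the work. Bystander. Origin: centre of its underside.
- jar: small amber jar with black cap, 42 mm across, 55 mm tall, standing between pad and stage. Bystander. Origin: centre of its underside.
There are look-alikes about, which are no part of the job. Leave any red look-alike of the slide alone.

How it is judged:
On the way:
1. the orange-finned slide is gripped and lifted clear of the pad (contact force between slide and the fingers above 1 N and height (world z) of slide above 0.03 m and contact force between slide and pad below 0.1 N and contact force between slide and stage below 0.1 N), for 0.1 s.
At the end, for the whole second after the job is handed in: Orange-finned slide still gripped, its underside within 0.04 rad and 2 mm of the face, long side within 0.14 rad of the slope, centred to 8 mm each way, face sunk 2.5 to 10.5 mm by the slide (over 2 N), gripper off the stage, slide below 10 mm/s; spare, bottle, jar within 20 mm of their starts (contact force between slide and the fingers above 1 N and contact force between slide and stage above 2 N and contact force between each of the arm, the fingers and stage below 1 N and value of joint face between 0.0025 and 0.0105 m and angle between the z axis of slide and the z axis of face_centre, either way round below 0.04 rad and angle between slide's own z axis and vertical below 1 rad and angle between the x axis of slide and the x axis of face_centre, either way round below 0.14 rad and x of slide in the frame of face_centre between -0.008 and 0.008 m and y of slide in the frame of face_centre between -0.008 and 0.008 m and z of slide in the frame of face_centre between -0.002 and 0.002 m and linear speed of slide below 0.01 m/s and distance of each of spare, bottle, jar from where it was at the start of the episode below 0.02 m); the arm keeps its last pose, push and grip.
It fails at once if a bystander (black-finned slide, bottle or jar) was moved more than 20 mm (distance of any of spare, bottle, jar from where it was at the start of the episode above 0.02 m).
It fails at once if the slide was rammed onto the stage (over 40 N) (contact force between slide and stage above 40 N).
It also fails if it takes over 40 s, if anything falls off the work surface, if the arm or the gripper's body presses on something with over 40 N, if the wrist force passes 120 N, or if a joint passes its speed limit or range.

## Robot

A 6-joint arm with a two-finger parallel gripper is mounted at the origin on the work surface. World frame = base frame: x ahead of the robot, y to its left, z up, the work surface at z = 0. Lengths are in m, angles in rad, forces in N, time in s.
With the tool pointing down it reaches from about 0.225 to 0.725 m from the base axis. Payload 3.1 kg.
Tool frame: the origin (TCP) lies between the finger pads; the fingertips stand 22 mm ahead of it and the grasp point (between the pads) lies 3 mm ahead of it; z points along the fingers, x is the direction in which the jaws open and shut, and the axes are right-handed (so a half turn about z gives the same grasp; the last joint's range is limited). The gripper opens to 85 mm and grips with 20 to 120 N. Pads are 22 mm wide; open, the fingers measure 114 mm over their backs; the gripper's body (76 mm by 85 mm) begins 54 mm behind the grasp point. The pads swing forward as they close: fully open they stand 13 mm farther back than shut.
Start: joints at [-1.369, 0.048, 0.099, 1.622, 0, 1.443], TCP at [0.17, -0.497, 0.253] pointing down, gripper open.
Joint ranges: [-2.91, 2.91], [-0.99, 1.94], [-1.21, 1.42], [-2.12, 2.29], [-1.49, 1.47], [-3.14, 3.14]. Speed limits (rad/s): [2.79, 2.79, 3.14, 3.14, 3.14, 3.14].

## Interface

Orientations are given as a unit quaternion [x, y, z, w].
In Python, from workcell import * gives the robot as it stands.
- The arm moves only by the tool send_rows, never from a script. Its argument "motion" is a list of rows, each a list of 6 numbers: the shift along the tool's x, y, z in cm, then the turn, a rotation vector about the tool's x, y, z in degrees. A call has 1 to 8 rows; each row is the pose to reach, as a shift and turn from the pose commanded when the call began, along the tool's axes at that moment; what a row does not reach only later rows make up. A row lasts 1/12 s, in which the tool goes at most 41.7 mm and 7.16 degrees, less where a joint would pass 70% of its speed; a pose out of reach is approached as far as the arm can. A call with a gripper value outside its range is refused whole. "fingers" is the finger opening in cm, from 0 to 8.54, set as the call begins (left out, the last holds). The fingers move at their own pace and stop on an object; "grip_force" is the grip in N (left out, the last holds). Time passes only in rows, so rows that repeat a pose let the fingers close. It gives the time, the measured TCP pose, the force and the opening at its end, in the units of the state.
- read_state(): the state, without advancing time (a new reading comes with each control period).
- get_image(name): name is "side" or "top" or "wrist"; returns the picture (384x512x3 uint8, red, green, blue); there is no depth.
- get_calibration(name): a dict with "vfov" (degrees; the focal length in pixels is half the picture's height over the tangent of half this angle, whatever the lens; pixels are square), "cx", "cy" (the principal point, pixels), "world_to_cam" (4x4, takes a point from world to camera coordinates). Camera axes: x right, y down, z forward; pixel columns grow to the right and rows downward; lengths in m; the calibration is good to about 2 mm. A picture is of the moment at which its call begins: read the wrist's pose just before it. get_calibration takes no time and is no camera call; for the wrist camera it gives the pose at the moment of the call.
- sign_off(): hands the job in, once; it reports no verdict.
The state is a dict: "clock": time; "joint_pos": joint angles; "joint_vel": joint speeds; "joint_efforts": joint torques, N m; "tool_pos": TCP position; "orientation": TCP orientation; "ft_force": force on the tool from outside, world axes, zero at the start; "wrist_torque": the same for the moment, N m; "finger_gap": finger opening in m.
Only numpy, scipy, OpenCV 4.12 (cv2) and the standard library are available. Lean on these libraries where they do the work, as an engineer would, in place of code of your own. Each camera call takes 0.05 s, during which the arm holds its last target.

## Working session

There is one attempt and no reset: what is moved stays moved. The work goes in short steps, Python scripts to look and compute and a tool call to move; the robot and the scene stay as the last step left them, time stands still between calls to the robot, and variables do not carry over. Pictures are saved under pics/ and viewed, and the job is handed in when it is done.

Besides the shell and the picture viewer there is one more tool, called after ">>>" by a JSON object that holds its "name" and its "arguments". send_rows: Moves the arm, as the interface text tells. Its arguments: {"type":"object","properties":{"motion":{"type":"array","items":{"type":"array","items":{"type":"number"}}},"fingers":{"type":"number"},"grip_force":{"type":"number"}},"required":["motion"]}

```bash
mkdir -p pics; ls; cat > h.py <<'E'
from workcell import *
import numpy as np, cv2
from scipy.spatial.transform import Rotation as R
def snap(n,f):
    c=get_calibration(n); im=get_image(n)
    cv2.imwrite('pics/'+f+'.png',im[:,:,::-1]); np.savez('pics/'+f+'.npz',im=im,T=c['world_to_cam'],v=c['vfov'],cx=c['cx'],cy=c['cy']); return im,c
def load(f):
    d=np.load('pics/'+f+'.npz'); return d['im'],dict(vfov=float(d['v']),cx=float(d['cx']),cy=float(d['cy']),world_to_cam=d['T'],)
def ray(c,u,v):
    T=np.array(c['world_to_cam']);f=192/np.tan(np.radians(c['vfov'])/2)
    d=np.array([(u-c['cx'])/f,(v-c['cy'])/f,1]);Rm=T[:3,:3]
    o=-Rm.T@T[:3,3];d=Rm.T@d;return o,d/np.linalg.norm(d)
def onz(c,u,v,z):
    o,d=ray(c,u,v);return o+d*(z-o[2])/d[2]
def proj(c,p):
    T=np.array(c['world_to_cam']);f=192/np.tan(np.radians(c['vfov'])/2)
    q=T[:3,:3]@np.array(p)+T[:3,3];return np.array([c['cx']+f*q[0]/q[2],c['cy']+f*q[1]/q[2]])
def tri(rays):
    A=0;b=0
    for o,d in rays:
        P=np.eye(3)-np.outer(d,d);A=A+P;b=b+P@o
    x=np.linalg.solve(A,b);return x,[np.linalg.norm((np.eye(3)-np.outer(d,d))@(x-o)) for o,d in rays]
E
python3 - <<'E'
from h import *
s=read_state();print(s)
for n in ['side','top','wrist']:
    im,c=snap(n,n+'0');print(n,c)
E
```

```text
pics
{'clock': 0.0, 'joint_pos': array([-1.36879922e+00,  4.86889547e-02,  9.75179241e-02,  1.62203551e+00,
       -1.50111170e-06,  1.44302293e+00]), 'joint_vel': array([-0.00098173,  0.00011329,  0.00026298, -0.00145151,  0.00217764,
        0.00042398]), 'joint_efforts': array([-1.79295007e-04, -3.38781166e+01,  3.20015860e+01,  2.03275681e-02,
       -3.15238003e-05, -4.02357870e-06]), 'tool_pos': array([ 0.16988753, -0.49611555,  0.25210922]), 'orientation': array([ 0.81357974, -0.58145211, -0.00088368, -0.00081938]), 'ft_force': array([ 0.69312902, -0.32453485, -0.39184713]), 'wrist_torque': array([-0.05279247, -0.03912956,  0.00314579]), 'finger_gap': 0.08545325426371148}
side {'vfov': 47.33065721760351, 'cx': 249.85367137698105, 'cy': 195.71455066407768, 'world_to_cam': array([[-0.85352496, -0.52091436,  0.0119739 ,  0.51703197],
       [-0.3802966 ,  0.60708271, -0.69772851,  0.29816977],
       [ 0.35618766, -0.60008233, -0.71626221,  0.88410335],
       [ 0.        ,  0.        ,  0.        ,  1.        ]])}
top {'vfov': 51.17806907601833, 'cx': 251.14441193984123, 'cy': 192.71337724616032, 'world_to_cam': array([[-0.02511763, -0.99867003, -0.04502528,  0.05530381],
       [-0.99629232,  0.02871421, -0.08109939,  0.61080497],
       [ 0.08228439,  0.04282131, -0.99568851,  0.78463164],
       [ 0.        ,  0.        ,  0.        ,  1.        ]])}
wrist {'vfov': 63.51062311384044, 'cx': 254.7402882453107, 'cy': 187.81000915180604, 'world_to_cam': array([[ 0.32416445, -0.94599963, -0.00144875, -0.52338791],
       [-0.90825376, -0.31165768,  0.27918559, -0.03762925],
       [-0.26456098, -0.08918621, -0.96023607,  0.37796174],
       [ 0.        ,  0.        ,  0.        ,  1.        ]])}
```

View pics/side0.png

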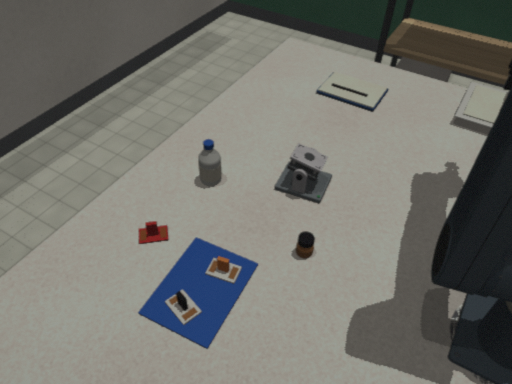

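View pics/top0.png

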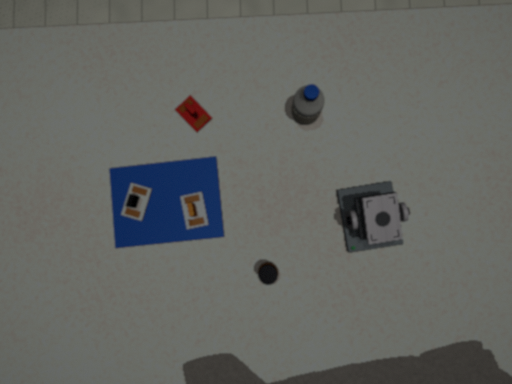

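View pics/wrist0.png

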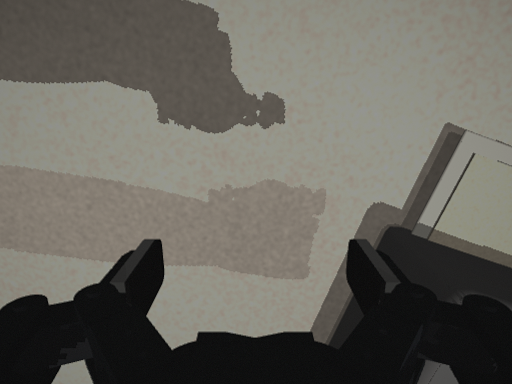

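Candidates: the orange fin on the white plate is at top (194,210) / side (223,267). The black fin is at top (135,201) / side (182,302), and the red look-alike is at top (193,113) / side (152,232). The first matches the description. I'll confirm it in a crop and measure.

```bash
python3 - <<'E'
from h import *
t,ct=load('top0');s,cs=load('side0')
a=cv2.resize(t[175:250,110:225],(575,375),interpolation=cv2.INTER_CUBIC)
b=cv2.resize(t[175:255,330:415],(425,400),interpolation=cv2.INTER_CUBIC)
cv2.imwrite('pics/crA.png',a[:,:,::-1]);cv2.imwrite('pics/crB.png',b[:,:,::-1])
e=cv2.resize(s[140:205,265:345],(640,520),interpolation=cv2.INTER_CUBIC);cv2.imwrite('pics/crC.png',e[:,:,::-1])
e=cv2.resize(s[250:290,195:255],(600,400),interpolation=cv2.INTER_CUBIC);cv2.imwrite('pics/crD.png',e[:,:,::-1])
print(onz(ct,194,210,.011),onz(ct,382,219,.09),onz(ct,267,272,.05),onz(ct,311,92,.13),onz(ct,135,201,.04))
for o in [(223,270,.011)]: print(onz(cs,*o))
print(tri([ray(ct,382.5,219),ray(cs,310,156)]))
E
```

```text
[0.58090575 0.1584801  0.011     ] [ 0.55178114 -0.20171517  0.09      ] [0.45592492 0.01105226 0.05      ] [ 0.78083358 -0.07717786  0.13      ] [0.60094915 0.27223148 0.04      ]
[0.5791935  0.15987303 0.011     ]
(array([ 0.55012393, -0.20080346,  0.099458  ]), [np.float64(0.0017430218753892663), np.float64(0.0017430218753893868)])
```

View pics/crA.png

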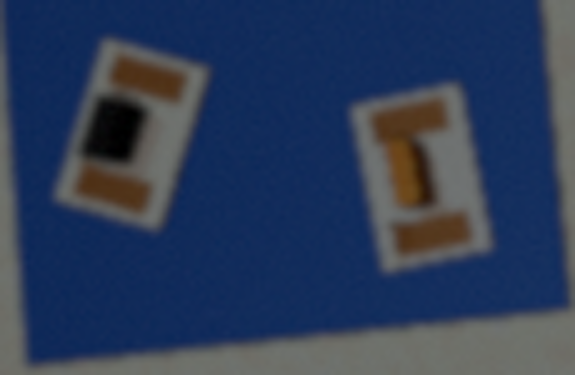

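View pics/crB.png

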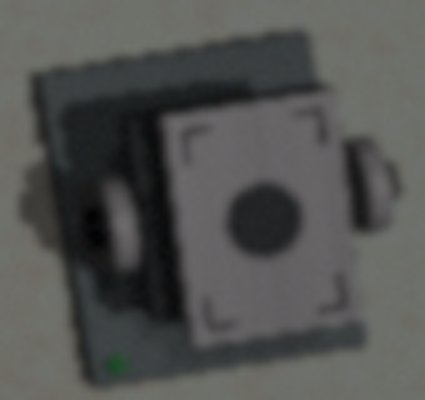

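View pics/crC.png

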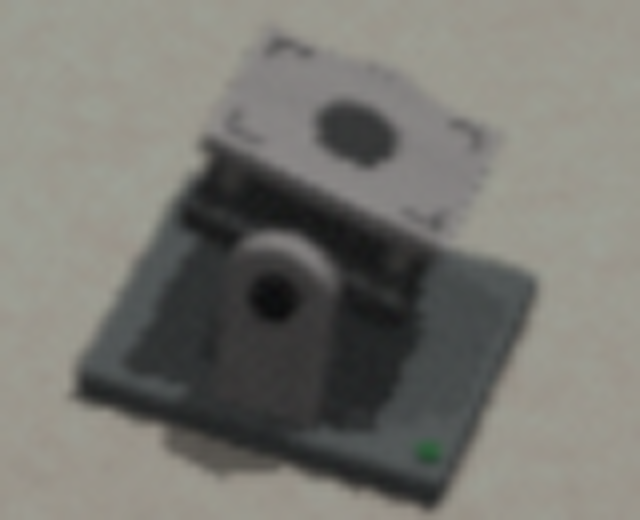

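View pics/crD.png

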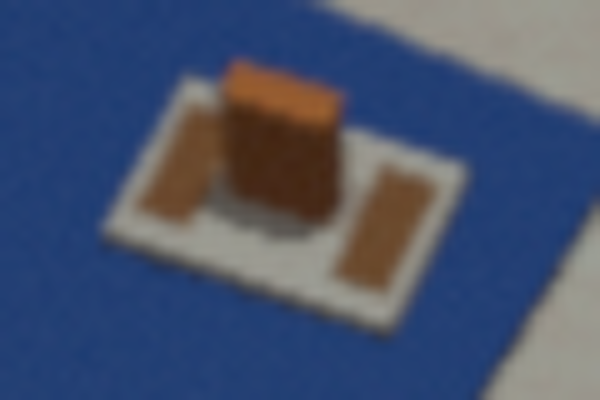

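The crop confirms it: the orange fin stands on a white plate with amber windows (crop A, right). The black one is the spare. The stage face shows its dark window at top (382,219). Next I'll get closer wrist views, with the stage first since it's on the way.

```bash
cat >> h.py <<'E'
def pose():
    s=read_state();return np.array(s['tool_pos']),R.from_quat(s['orientation'])
def move(p,Rt):
    p0,R0=pose();d=R0.inv().apply(np.array(p)-p0)*100;r=(R0.inv()*Rt).as_rotvec(degrees=True)
    print('row',np.round(d,2),np.round(r,2),'rows>=',max(np.linalg.norm(d)/4.17,np.linalg.norm(r)/7.16).round(1),'t',read_state()['clock'])
def down(a): # tool down, tool x at world angle a
    x=np.array([np.cos(a),np.sin(a),0]);z=np.array([0,0,-1.]);return R.from_matrix(np.c_[x,np.cross(z,x),z])
E
python3 - <<'E'
from h import *
p,r=pose();c=get_calibration('wrist');T=c['world_to_cam'];o=-T[:3,:3].T@T[:3,3]
print('cam in tool',r.inv().apply(o-p),'cam axes in tool (rows)',(r.inv().as_matrix()@T[:3,:3].T).T)
print(r.as_matrix())
t,ct=load('top0');s,cs=load('side0')
# face corners: crop px -> image ; window, stage orientation
B=lambda x,y:(330+x/5-.4,175+y/5-.4)
for n,q in dict(tl=(160,100),tr=(330,90),br=(372,340),bl=(192,348)).items(): print(n,B(*q),onz(ct,*B(*q),.099))
b=np.array([onz(ct,*B(*q),.014)[:2] for q in [(38,78),(306,32),(365,345),(95,382)]]);print(b)
A=lambda x,y:(110+x/5-.4,175+y/5-.4)
print([onz(ct,*A(*q),.011) for q in [(350,103),(460,85),(493,248),(385,270)]])
E
```

```text
cam in tool [-0.00084438 -0.0695503  -0.12044899] cam axes in tool (rows) [[ 9.99999658e-01 -4.23015839e-04 -7.10709583e-04]
 [ 2.07534996e-04  9.60153150e-01 -2.79474302e-01]
 [ 8.00612102e-04  2.79474059e-01  9.60152909e-01]]
[[ 3.23764040e-01 -9.46137790e-01 -3.58044039e-04]
 [-9.46136004e-01 -3.23764132e-01  1.85735062e-03]
 [-1.87323143e-03 -2.62584984e-04 -9.99998211e-01]]
tl (361.6, 194.6) [ 0.59682626 -0.16495465  0.099     ]
tr (395.6, 192.6) [ 0.59871339 -0.22594319  0.099     ]
br (404.0, 242.6) [ 0.50857389 -0.23590514  0.099     ]
bl (368.0, 244.2) [ 0.50720009 -0.17209694  0.099     ]
[[ 0.61315158 -0.13590873]
 [ 0.62870839 -0.24427278]
 [ 0.50239672 -0.26082545]
 [ 0.49013271 -0.1533824 ]]
[array([0.61242563, 0.18816576, 0.011     ]), array([0.61859367, 0.14210781, 0.011     ]), array([0.55091765, 0.12946227, 0.011     ]), array([0.54301434, 0.17434768, 0.011     ])]
```

```bash
python3 - <<'E'
from h import *
move([.53,-.24,.27],down(np.radians(-80)))
E
```

```text
row [-12.59 -42.37  -1.73] [-0.01  0.11  8.89] rows>= 10.6 t 0.15
```

>>> {"name": "send_rows", "arguments": {"motion": [[-12.6, -42.4, -1.7, 0, 0, 8.9], [-12.6, -42.4, -1.7, 0, 0, 8.9], [-12.6, -42.4, -1.7, 0, 0, 8.9], [-12.6, -42.4, -1.7, 0, 0, 8.9], [-12.6, -42.4, -1.7, 0, 0, 8.9], [-12.6, -42.4, -1.7, 0, 0, 8.9], [-12.6, -42.4, -1.7, 0, 0, 8.9], [-12.6, -42.4, -1.7, 0, 0, 8.9]]}}

```text
clock: 0.82
tool_pos: [0.4398, -0.3039, 0.2658]
orientation: [0.766, -0.643, -0.0, 0.0]
ft_force: [0.1, -0.5, 0.8]
finger_gap: 0.0852
```

```bash
python3 - <<'E'
from h import *
move([.53,-.24,.27],down(np.radians(-80)))
E
```

```text
row [-4.73 -9.99 -0.43] [ 0.01  0.01 -0.01] rows>= 2.7 t 0.8167
```

>>> {"name": "send_rows", "arguments": {"motion": [[-4.7, -10, -0.4, 0, 0, 0], [-4.7, -10, -0.4, 0, 0, 0], [-4.7, -10, -0.4, 0, 0, 0], [-4.7, -10, -0.4, 0, 0, 0], [-4.7, -10, -0.4, 0, 0, 0]], "fingers": 5}}

```text
clock: 1.23
tool_pos: [0.5297, -0.2407, 0.269]
orientation: [0.767, -0.642, -0.001, 0.0]
ft_force: [-0.5, -0.3, -0.4]
finger_gap: 0.05
```

```bash
python3 - <<'E'
from h import *
print(pose()[0]);snap('wrist','wA')
move([.57,-.14,.27],down(np.radians(-80)))
E
```

```text
[ 0.52966179 -0.24065919  0.26904884]
row [-9.28 -5.83 -0.08] [0.09 0.03 0.07] rows>= 2.6 t 1.2833
```

View pics/wA.png

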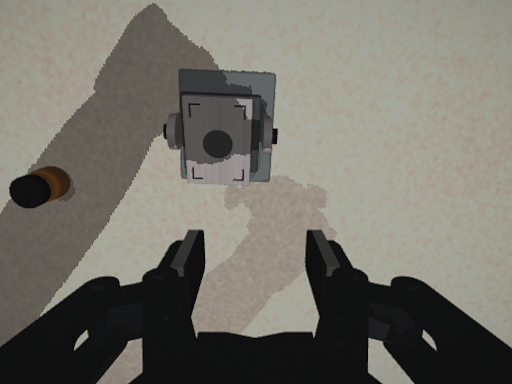

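The face window is at (217,144) and the corner marks at (190,104), (245,107), (193,179), (245,180). Now a second view.

>>> {"name": "send_rows", "arguments": {"motion": [[-9.3, -5.8, -0.1, 0, 0, 0], [-9.3, -5.8, -0.1, 0, 0, 0], [-9.3, -5.8, -0.1, 0, 0, 0], [-9.3, -5.8, -0.1, 0, 0, 0], [-9.3, -5.8, -0.1, 0, 0, 0]]}}

```text
clock: 1.7
tool_pos: [0.5693, -0.1404, 0.271]
orientation: [0.766, -0.643, 0.0, 0.0]
ft_force: [0.9, 0.6, -0.2]
finger_gap: 0.05
```

```bash
python3 - <<'E'
from h import *
print(pose()[0]);snap('wrist','wB')
move([.58,.16,.2],down(np.radians(-79)))
E
```

```text
[ 0.56926731 -0.14036585  0.27104991]
row [-29.49  -6.29   7.07] [ 0.04 -0.04 -1.05] rows>= 7.4 t 1.75
```

View pics/wB.png

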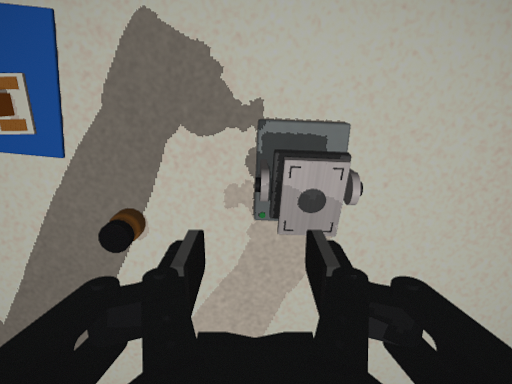

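The window is now at (312,201) and the marks at (290,168), (341,168), (285,229), (334,231). I'll enlarge both views to read the corner points.

```bash
python3 - <<'E'
from h import *
for f,(x,y) in dict(wA=(165,80),wB=(260,140)).items():
    im,c=load(f);k=cv2.resize(im[y:y+115,x:x+110],None,fx=5,fy=5,interpolation=cv2.INTER_CUBIC);cv2.imwrite(f'pics/{f}z.png',k[:,:,::-1])
    g=im[y:y+115,x:x+110].mean(2).astype(np.uint8)
    for t in(45,55,65):
        m=(g<t).astype(np.uint8);n,l,st,ce=cv2.connectedComponentsWithStats(m)
        print(f,t,[(np.round(ce[i]+[x,y],1).tolist(),st[i,2:].tolist()) for i in range(1,n) if st[i,4]>8])
E
```

```text
wA 45 [([205.8, 103.2], [81, 58, 347]), ([191.0, 108.3], [11, 14, 31]), ([256.8, 130.3], [14, 46, 332]), ([239.5, 106.0], [10, 1, 10]), ([244.2, 114.7], [2, 10, 12]), ([165.1, 131.4], [2, 15, 16]), ([273.2, 136.8], [3, 15, 37]), ([217.4, 143.7], [29, 27, 612])]
wA 55 [([225.4, 119.8], [92, 81, 1071]), ([191.4, 107.2], [12, 14, 41]), ([253.2, 106.8], [2, 12, 16]), ([238.2, 105.6], [11, 2, 18]), ([244.3, 114.8], [2, 10, 14]), ([165.1, 131.8], [2, 15, 17]), ([273.0, 136.0], [3, 15, 45]), ([217.3, 143.6], [30, 28, 644]), ([184.8, 160.7], [2, 13, 15]), ([192.9, 172.2], [2, 10, 11]), ([242.7, 175.4], [3, 11, 12])]
wA 65 [([223.3, 110.1], [97, 92, 2313]), ([191.1, 107.5], [12, 15, 53]), ([241.4, 110.0], [12, 15, 37]), ([165.3, 130.7], [2, 16, 24]), ([272.9, 136.1], [4, 16, 48]), ([217.3, 143.5], [30, 28, 675]), ([192.9, 172.2], [2, 10, 11]), ([242.6, 175.9], [3, 11, 14])]
wB 45 [([293.2, 170.2], [82, 70, 948]), ([260.0, 181.5], [1, 10, 10]), ([311.7, 244.5], [16, 25, 259]), ([335.4, 248.0], [18, 14, 141])]
wB 55 [([291.8, 170.8], [84, 70, 1143]), ([260.0, 177.0], [1, 29, 29]), ([348.4, 190.0], [8, 30, 136]), ([361.3, 188.4], [2, 12, 17]), ([317.4, 204.4], [26, 20, 72]), ([299.8, 199.2], [3, 9, 12]), ([321.0, 244.6], [39, 25, 660])]
wB 65 [([290.0, 162.6], [91, 81, 2217]), ([289.9, 173.0], [2, 9, 9]), ([348.5, 189.0], [10, 34, 163]), ([361.4, 188.3], [2, 12, 19]), ([311.6, 201.3], [28, 23, 456]), ([262.0, 214.4], [5, 6, 24]), ([286.1, 226.8], [9, 10, 19]), ([321.0, 244.1], [39, 28, 692])]
```

View pics/wAz.png

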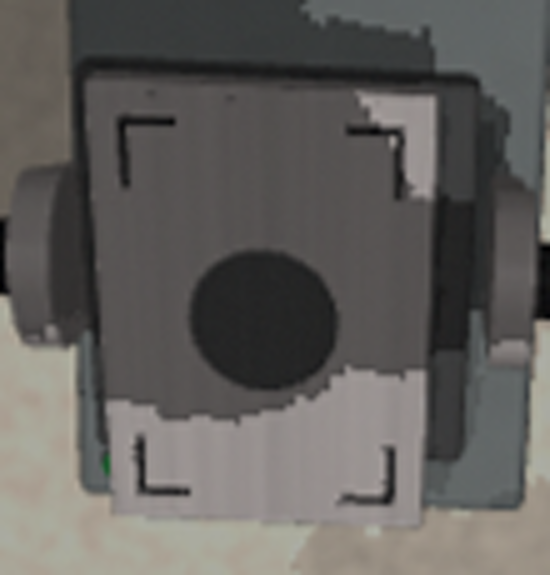

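View pics/wBz.png

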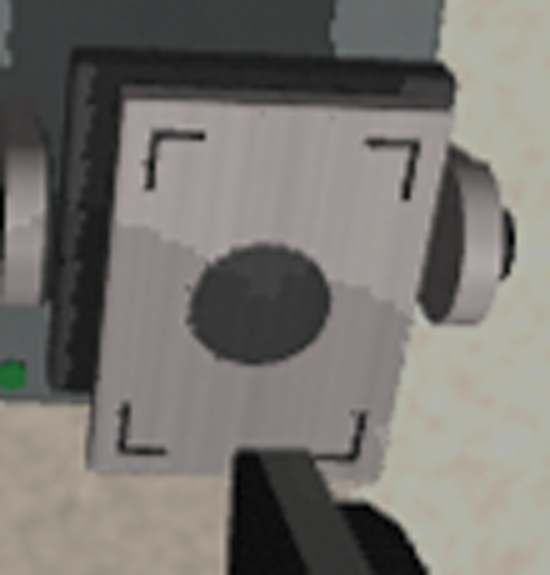

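```bash
cat > face.py <<'E'
from h import *
_,cA=load('wA');_,cB=load('wB')
P=dict(mTL=((119,119),(152,135)),mTR=((402,131),(418,144)),mBL=((139,493),(121,450)),mBR=((393,501),(358,456)),w=((263,318),(258,304)),pTL=((87,79),(122,97)),pTR=((438,95),(450,110)),pBL=((115,513),(88,471)))
X={}
for k,(a,b) in P.items():
    x,e=tri([ray(cA,165+(a[0]+.5)/5-.5,80+(a[1]+.5)/5-.5),ray(cB,260+(b[0]+.5)/5-.5,140+(b[1]+.5)/5-.5)]);X[k]=x
    print(k,x.round(4),round(e[0]*1000,2))
L=np.linalg.norm;print('edges',L(X['pTL']-X['pTR']),L(X['pTL']-X['pBL']),L(X['mTL']-X['mBL']),L(X['mTL']-X['mTR']))
A=np.array(list(X.values()));m=A.mean(0);n=np.linalg.svd(A-m)[2][2];n*=np.sign(n[2])
print('n',n,'tilt',np.degrees(np.arccos(n[2])),'yaw',np.degrees(np.arctan2(-n[1],-n[0])),'res mm',((A-m)@n*1000).round(2))
for a,b in(('mBL','mTL'),('mBR','mTR'),('pBL','pTL')):
    d=X[a]*-1+X[b];print('up',np.degrees(np.arctan2(d[1],d[0])),np.degrees(np.arcsin(d[2]/L(d))))
c=(X['mTL']+X['mTR']+X['mBL']+X['mBR'])/4;print('c',c, X['w'], (X['pTR']+X['pBL'])/2)
E
python3 face.py
```

```text
mTL [ 0.5823 -0.1714  0.1072] 0.18
mTR [ 0.5893 -0.2207  0.1076] 0.04
mBL [ 0.5118 -0.1809  0.0923] 0.44
mBR [ 0.5186 -0.2306  0.0909] 0.36
w [ 0.5508 -0.2005  0.0989] 0.23
pTL [ 0.588  -0.1646  0.1052] 0.13
pTR [ 0.5963 -0.2258  0.1051] 0.11
pBL [ 0.5051 -0.1758  0.0887] 0.28
edges 0.06171044095370867 0.08530201946918556 0.07272975248491201 0.04979552034570142
n [-0.19697255 -0.02544138  0.98007885] tilt 11.455616406774997 yaw 7.359695256649618 res mm [ 1.62  1.87  1.14 -0.36  0.44 -1.7  -1.85 -1.18]
up 7.729066964710219 11.835563428672392
up 8.012159613059069 13.201484304127797
up 7.6946515909433595 11.106996641595687
c [ 0.55049419 -0.20089291  0.09949753] [ 0.55082511 -0.2004651   0.09893544] [ 0.55067018 -0.20081349  0.09689868]
```

>>> {"name": "send_rows", "arguments": {"motion": [[-29.5, -6.3, 4, 0, 0, -1], [-29.5, -6.3, 4, 0, 0, -1], [-29.5, -6.3, 4, 0, 0, -1], [-29.5, -6.3, 4, 0, 0, -1], [-29.5, -6.3, 4, 0, 0, -1], [-29.5, -6.3, 4, 0, 0, -1], [-29.5, -6.3, 4, 0, 0, -1], [-29.5, -6.3, 4, 0, 0, -1]]}}

```text
clock: 2.42
tool_pos: [0.5799, 0.1641, 0.2297]
orientation: [0.772, -0.635, -0.001, -0.0]
ft_force: [0.2, 0.4, -0.2]
finger_gap: 0.0502
```

```bash
python3 - <<'E'
from h import *
print(pose()[0]);im,c=snap('wrist','wC')
E
```

```text
[0.57992059 0.16410982 0.22974397]
```

View pics/wC.png

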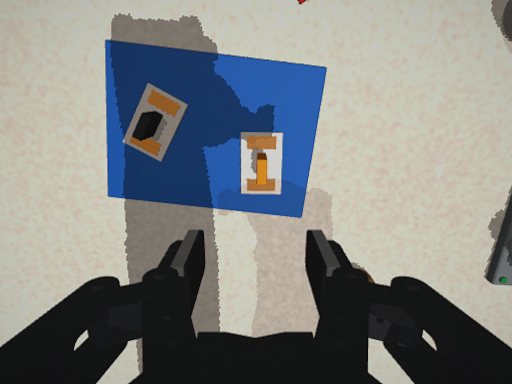

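The orange slide is at (261,163) in wC, nearly aligned with the tool, and the black one is at (153,122). I'll measure it and step closer for the second view.

```bash
python3 - <<'E'
from h import *
im,c=load('wC');x,y=230,120
k=cv2.resize(im[y:y+85,x:x+65],None,fx=7,fy=7,interpolation=cv2.INTER_CUBIC);cv2.imwrite('pics/wCz.png',k[:,:,::-1])
print(onz(c,261,163,.011)); move([.582,.155,.16],down(np.radians(-79)))
E
```

```text
[0.58032724 0.15797583 0.011     ]
row [ 0.95 -0.03  6.95] [0.1  0.12 0.16] rows>= 1.7 t 2.4667
```

View pics/wCz.png

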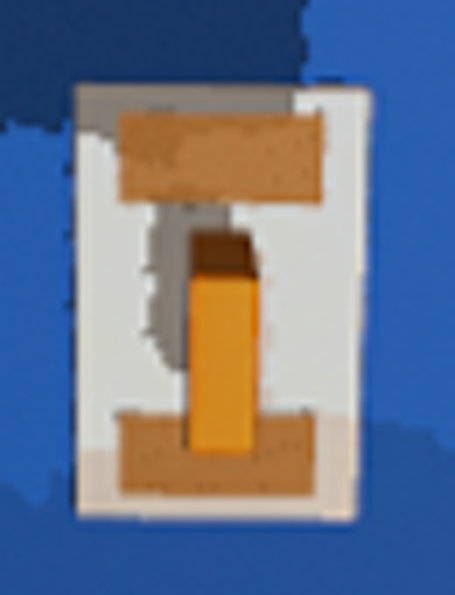

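>>> {"name": "send_rows", "arguments": {"motion": [[3.5, -2.5, 3, 0, 0, 0], [3.5, -2.5, 3, 0, 0, 0], [3.5, -2.5, 3, 0, 0, 0], [3.5, -2.5, 3, 0, 0, 0]]}}

```text
clock: 2.8
tool_pos: [0.6115, 0.129, 0.2002]
orientation: [0.77, -0.638, -0.001, 0.001]
ft_force: [0.2, 0.5, 1.0]
finger_gap: 0.0499
```

```bash
python3 - <<'E'
from h import *
print(pose()[0]);im,c=snap('wrist','wD')
u,v=proj(c,[.58,.158,.02]);x,y=int(u)-45,int(v)-55;print(x,y)
k=cv2.resize(im[y:y+100,x:x+90],None,fx=6,fy=6,interpolation=cv2.INTER_CUBIC);cv2.imwrite('pics/wDz.png',k[:,:,::-1])
E
```

```text
[0.61153176 0.12900556 0.20016116]
176 139
```

View pics/wDz.png

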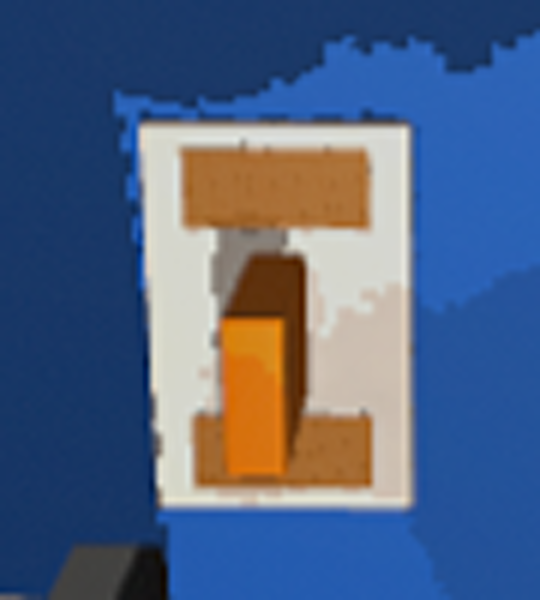

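```bash
python3 - <<'E'
from h import *
_,a=load('wC');_,b=load('wD')
P=dict(f1=((190,275),(221,316)),f2=((258,278),(284,317)),f3=((256,453),(284,474)),f4=((190,452),(227,475)),p1=((76,85),(138,123)),p2=((372,90),(411,124)),p3=((357,520),(413,507)),p4=((78,517),(160,506)))
X={}
for k,(q,r) in P.items():
    X[k],e=tri([ray(a,230+(q[0]+.5)/7-.5,120+(q[1]+.5)/7-.5),ray(b,176+(r[0]+.5)/6-.5,139+(r[1]+.5)/6-.5)]);print(k,X[k].round(4),round(e[0]*1e3,2))
for s in 'fp':
    d=(X[s+'1']+X[s+'2']-X[s+'3']-X[s+'4'])/2;c=sum(X[s+i] for i in '1234')/4
    print(s,c.round(4),'len',np.linalg.norm(d),'yaw',np.degrees(np.arctan2(d[1],d[0])))
E
```

```text
f1 [0.591  0.1651 0.0483] 0.08
f2 [0.5923 0.1556 0.0475] 0.01
f3 [0.5684 0.1512 0.0516] 0.21
f4 [0.566  0.1601 0.0499] 0.06
p1 [0.61   0.1867 0.0122] 0.1
p2 [0.6178 0.1416 0.0095] 0.14
p3 [0.5491 0.1288 0.0098] 0.14
p4 [0.5403 0.1737 0.0085] 0.04
f [0.5794 0.158  0.0493] len 0.02505747096483693 yaw 10.807872564243374
p [0.5793 0.1577 0.01  ] len 0.07039596446894925 yaw 10.537562793846991
```

```bash
python3 - <<'E'
from h import *
move([.5793,.1579,.09],down(np.radians(-79.4)))
E
```

```text
row [-3.37  2.65 11.13] [0.05 0.01 0.23] rows>= 2.9 t 2.85
```

>>> {"name": "send_rows", "arguments": {"motion": [[-3.4, 2.6, 4, 0, 0, 0.2], [-3.4, 2.6, 8, 0, 0, 0.2], [-3.4, 2.6, 11.1, 0, 0, 0.2], [-3.4, 2.6, 11.1, 0, 0, 0.2], [-3.4, 2.6, 11.1, 0, 0, 0.2], [-3.4, 2.6, 11.1, 0, 0, 0.2]]}}

```text
clock: 3.35
tool_pos: [0.5818, 0.16, 0.0932]
orientation: [0.77, -0.638, 0.002, -0.002]
ft_force: [0.5, -0.7, 1.5]
finger_gap: 0.0502
```

```bash
python3 - <<'E'
from h import *
move([.5793,.1579,.038],down(np.radians(-79.4)));snap('wrist','wE')
E
```

```text
row [0.16 0.31 5.52] [-0.26 -0.01  0.18] rows>= 1.3 t 3.35
```

View pics/wE.png

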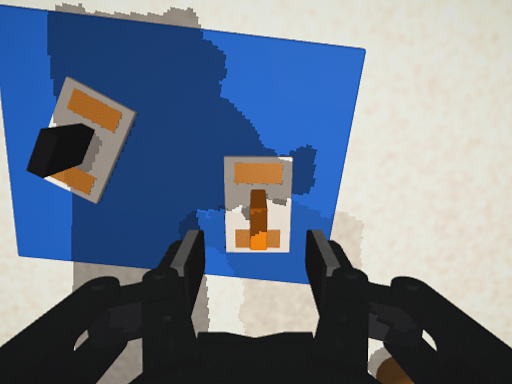

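The fin is centred between the jaws, with its top at (258,240).

>>> {"name": "send_rows", "arguments": {"motion": [[0, 0, 0, 0, 0, 0], [0, 0, 0, 0, 0, 0]]}}

```text
clock: 3.57
tool_pos: [0.5835, 0.1602, 0.0947]
orientation: [0.77, -0.638, 0.003, -0.003]
ft_force: [0.4, 0.6, -0.7]
finger_gap: 0.0499
```

```bash
python3 - <<'E'
from h import *
move([.5793,.1579,.038],down(np.radians(-79.4)));print(pose()[0])
E
```

```text
row [0.15 0.5  5.67] [-0.48 -0.02  0.16] rows>= 1.4 t 3.5667
[0.58347532 0.16019831 0.09470729]
```

>>> {"name": "send_rows", "arguments": {"motion": [[0, 0, 0, 0, 0, 0], [0, 0, 0, 0, 0, 0], [0, 0, 0, 0, 0, 0]]}}

```text
clock: 3.82
tool_pos: [0.5806, 0.16, 0.0908]
orientation: [0.77, -0.637, 0.0, -0.001]
ft_force: [-0.1, -0.7, 1.0]
finger_gap: 0.05
```

```bash
python3 - <<'E'
from h import *
move([.5793,.1579,.038],down(np.radians(-79.4)));s=read_state();print(pose()[0],s['joint_vel'].round(4),s['joint_pos'].round(3),s['joint_efforts'].round(2))
E
```

```text
row [0.19 0.17 5.28] [-0.08 -0.    0.19] rows>= 1.3 t 3.8167
[0.58056864 0.16004104 0.0908477 ] [ 0.0026  0.0047 -0.0157 -0.0018  0.0006 -0.0014] [0.158 0.27  0.025 1.324 0.    3.111] [-3.000e-02 -4.206e+01  3.181e+01 -3.000e-02 -0.000e+00 -0.000e+00]
```

>>> {"name": "send_rows", "arguments": {"motion": [[0.2, 0.2, 1.8, 0, 0, 0.2], [0.2, 0.2, 3.6, 0, 0, 0.2], [0.2, 0.2, 5.2, 0, 0, 0.2], [0.2, 0.2, 5.2, 0, 0, 0.2], [0.2, 0.2, 5.2, 0, 0, 0.2], [0.2, 0.2, 5.2, 0, 0, 0.2], [0.2, 0.2, 5.2, 0, 0, 0.2], [0.2, 0.2, 5.2, 0, 0, 0.2]]}}

```text
clock: 4.48
tool_pos: [0.5795, 0.1579, 0.0397]
orientation: [0.769, -0.639, 0.001, -0.001]
ft_force: [0.7, 0.1, -0.5]
finger_gap: 0.0498
```

```bash
python3 - <<'E'
from h import *
move([.5793,.1579,.038],down(np.radians(-79.4)));print(pose()[0])
E
```

```text
row [-0.    0.02  0.17] [-0.17 -0.   -0.  ] rows>= 0.0 t 4.4833
[0.57954153 0.15790009 0.03968714]
```

>>> {"name": "send_rows", "arguments": {"motion": [[0, 0, 0.1, 0, 0, 0], [0, 0, 0.1, 0, 0, 0], [0, 0, 0.1, 0, 0, 0], [0, 0, 0.1, 0, 0, 0], [0, 0, 0.1, 0, 0, 0], [0, 0, 0.1, 0, 0, 0], [0, 0, 0.1, 0, 0, 0]], "fingers": 0, "grip_force": 60}}

```text
clock: 5.07
tool_pos: [0.5786, 0.1577, 0.0374]
orientation: [0.769, -0.639, 0.0, -0.0]
ft_force: [-0.1, -0.1, 1.9]
finger_gap: 0.0093
```

```bash
python3 - <<'E'
from h import *
move([.5793,.1579,.038],down(np.radians(-79.4)));print(pose()[0])
E
```

```text
row [-0.01 -0.07 -0.06] [-0.04 -0.   -0.01] rows>= 0.0 t 5.0667
[0.57862545 0.15768774 0.037394  ]
```

Gripped: the gap is 9.3 mm against a 10 mm fin. Now lifting.

>>> {"name": "send_rows", "arguments": {"motion": [[0, 0, -2, 0, 0, 0], [0, 0, -5, 0, 0, 0], [0, 0, -8, 0, 0, 0], [0, 0, -11, 0, 0, 0], [0, 0, -14, 0, 0, 0], [0, 0, -16, 0, 0, 0], [0, 0, -16, 0, 0, 0], [0, 0, -16, 0, 0, 0]]}}

```text
clock: 5.73
tool_pos: [0.5792, 0.1578, 0.1982]
orientation: [0.769, -0.639, 0.001, -0.001]
ft_force: [0.3, 0.0, -1.5]
finger_gap: 0.0092
```

```bash
python3 - <<'E'
from h import *
snap('wrist','wF');print(pose()[0],read_state()['ft_force'])
# view pose: behind/near the stage, camera looking at face
move([.47,-.16,.25],down(np.radians(-82.2)))
E
```

```text
[0.57811685 0.15765029 0.19617337] [-0.58596524 -0.44831704 -1.4695289 ]
row [29.24 16.47 -5.37] [0.05 0.   2.79] rows>= 8.1 t 5.7833
```

View pics/wF.png

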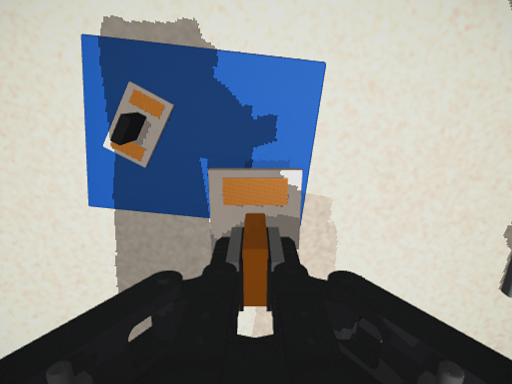

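Slide held, and its plate edge is level from (208,170) to (303,168). Next, two more face views with a wide baseline to pin down the slope.

>>> {"name": "send_rows", "arguments": {"motion": [[4, 1, -3, 0, 0, 0.5], [26.2, 16, -5.4, 0, 0, 2.8], [26.2, 16, -5.4, 0, 0, 2.8], [26.2, 16, -5.4, 0, 0, 2.8], [26.2, 16, -5.4, 0, 0, 2.8], [26.2, 16, -5.4, 0, 0, 2.8], [26.2, 16, -5.4, 0, 0, 2.8], [26.2, 16, -5.4, 0, 0, 2.8]]}}

```text
clock: 6.45
tool_pos: [0.4665, -0.1318, 0.2485]
orientation: [0.753, -0.658, -0.002, 0.001]
ft_force: [1.7, -0.1, -0.3]
finger_gap: 0.0095
```

```bash
python3 - <<'E'
from h import *
move([.47,-.13,.25],down(np.radians(-82.2)))
E
```

```text
row [-0.13 -0.37 -0.16] [ 0.27  0.06 -0.14] rows>= 0.1 t 6.45
```

>>> {"name": "send_rows", "arguments": {"motion": [[0, 0, 0, 0, 0, 0], [0, 0, 0, 0, 0, 0], [0, 0, 0, 0, 0, 0], [0, 0, 0, 0, 0, 0], [0, 0, 0, 0, 0, 0], [0, 0, 0, 0, 0, 0]]}}

```text
clock: 6.95
tool_pos: [0.4695, -0.1281, 0.2504]
orientation: [0.754, -0.657, -0.0, 0.0]
ft_force: [0.2, -0.0, -0.8]
finger_gap: 0.009
```

```bash
python3 - <<'E'
from h import *
print(pose()[0],read_state()['joint_vel'].round(3));snap('wrist','wG')
move([.47,-.27,.25],down(np.radians(-82.2)))
E
```

```text
[ 0.46947251 -0.12813572  0.25044405] [-0.004 -0.003  0.004  0.003 -0.002  0.   ]
row [14.04  1.9   0.06] [0.03 0.02 0.1 ] rows>= 3.4 t 7.0
```

>>> {"name": "send_rows", "arguments": {"motion": [[13.8, -1.9, 0, 0, 0, 0], [13.8, -1.9, 0, 0, 0, 0], [13.8, -1.9, 0, 0, 0, 0], [13.8, -1.9, 0, 0, 0, 0], [13.8, -1.9, 0, 0, 0, 0], [13.8, -1.9, 0, 0, 0, 0], [13.8, -1.9, 0, 0, 0, 0], [13.8, -1.9, 0, 0, 0, 0]]}}

```text
clock: 7.67
tool_pos: [0.5068, -0.262, 0.2514]
orientation: [0.754, -0.657, -0.0, -0.0]
ft_force: [1.3, -0.2, -1.4]
finger_gap: 0.0095
```

>>> {"name": "send_rows", "arguments": {"motion": [[0, 0, 0, 0, 0, 0], [0, 0, 0, 0, 0, 0], [0, 0, 0, 0, 0, 0], [0, 0, 0, 0, 0, 0]]}}

```text
clock: 8.0
tool_pos: [0.5068, -0.2629, 0.2512]
orientation: [0.754, -0.657, 0.0, -0.0]
ft_force: [0.6, 0.0, -1.4]
finger_gap: 0.0095
```

```bash
python3 - <<'E'
from h import *
print(pose()[0],read_state()['joint_vel'].round(3));snap('wrist','wH')
for f in('wG','wH'):
    im,c=load(f);u,v=proj(c,[.5505,-.2007,.0985]);print(f,u,v)
    x,y=int(u)-60,max(int(v)-60,0);print(x,y)
    k=cv2.resize(im[y:y+110,x:x+120],None,fx=5,fy=5,interpolation=cv2.INTER_CUBIC);cv2.imwrite(f'pics/{f}z.png',k[:,:,::-1])
E
```

```text
[ 0.50677424 -0.2629189   0.25122634] [-0.006  0.002  0.003 -0.002 -0.002 -0.002]
wG 353.86890388768677 96.36813466098192
293 36
wH 190.45642595623184 118.89976766168552
130 58
```

View pics/wGz.png

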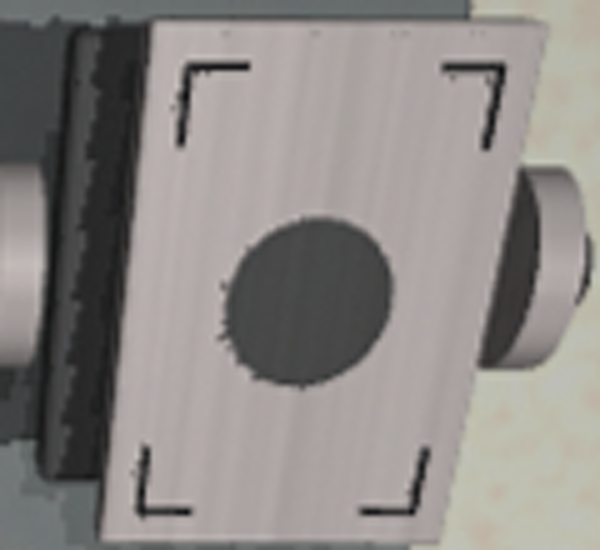

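View pics/wHz.png

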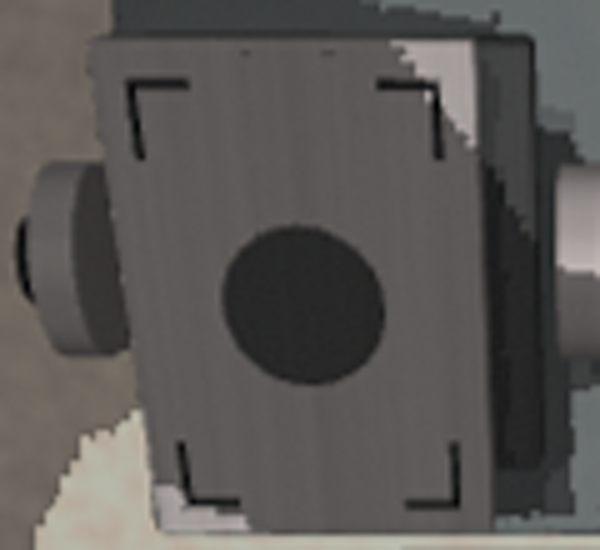

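```bash
cat > face2.py <<'E'
from h import *
cs={k:load(k)[1] for k in('wA','wB','wG','wH')}
off=dict(wA=(165,80),wB=(260,140),wG=(293,36),wH=(130,58))
P=dict(
 mTL=dict(wA=(119,119),wB=(152,135),wG=(185,64),wH=(127,80)),
 mTR=dict(wA=(402,131),wB=(418,144),wG=(505,64),wH=(440,80)),
 mBL=dict(wA=(139,493),wB=(121,450),wG=(137,517),wH=(188,503)),
 mBR=dict(wA=(393,501),wB=(358,456),wG=(416,515),wH=(460,508)),
 w=dict(wA=(263,318),wB=(258,304),wG=(310,301),wH=(304,304)),
 pTL=dict(wA=(87,79),wB=(122,97),wG=(153,20),wH=(97,38)),
 pTR=dict(wA=(438,95),wB=(450,110),wG=(548,20),wH=(480,38)),
 pBL=dict(wA=(115,513),wB=(88,471),wG=(100,540),wH=(157,530)),
 pBR=dict(wA=(423,527),wG=(440,543),wH=(492,531)))
L=np.linalg.norm
for use in(('wG','wH'),('wA','wB','wG','wH')):
    X={}
    for k,d in P.items():
        X[k],e=tri([ray(cs[f],off[f][0]+(q[0]+.5)/5-.5,off[f][1]+(q[1]+.5)/5-.5) for f,q in d.items() if f in use]) if sum(f in use for f in d)>1 else (None,None)
        print(k,X[k].round(4),(np.array(e)*1e3).round(2))
    A=np.array(list(X.values()));m=A.mean(0);n=np.linalg.svd(A-m)[2][2];n*=np.sign(n[2])
    print('n',n,'tilt',np.degrees(np.arccos(n[2])),'res',((A-m)@n*1e3).round(2))
    for s in 'mp':
        u=(X[s+'TL']+X[s+'TR']-X[s+'BL']-X[s+'BR'])/2;v=(X[s+'TL']+X[s+'BL']-X[s+'TR']-X[s+'BR'])/2
        print(s,'c',sum(X[s+i] for i in('TL','TR','BL','BR'))/4,'yaw',np.degrees(np.arctan2(u[1],u[0])),'slope',np.degrees(np.arcsin(u[2]/L(u))),'roll',np.degrees(np.arcsin(v[2]/L(v))),L(u),L(v))
E
python3 face2.py
```

```text
mTL [ 0.5829 -0.1712  0.1066] [0.05 0.05]
mTR [ 0.5898 -0.221   0.1064] [0.01 0.01]
mBL [ 0.5112 -0.181   0.0909] [0.51 0.51]
mBR [ 0.5179 -0.2305  0.0918] [0.14 0.14]
w [ 0.551  -0.2008  0.0997] [0.02 0.02]
pTL [ 0.5887 -0.1654  0.1043] [0.03 0.03]
pTR [ 0.5971 -0.2265  0.1051] [0.04 0.04]
pBL [ 0.5057 -0.1755  0.0905] [0.05 0.05]
pBR [ 0.5137 -0.2367  0.0898] [0.15 0.15]
n [-0.18413948 -0.02229297  0.98264728] tilt 10.689353685625512 res [ 1.55  1.21 -0.42  0.28  1.29 -1.89 -1.31  0.04 -0.74]
m c [ 0.55043379 -0.20092969  0.0989081 ] yaw 7.655276411317103 slope 11.810206043435354 roll -0.3787307938926765 0.07399614830553063 0.05008766843850311
p c [ 0.5513103  -0.20102666  0.09741196] yaw 6.934879007805743 slope 9.84879917485353 roll -0.034484373729262864 0.08506902852064395 0.06175052265190297
mTL [ 0.5826 -0.1713  0.1073] [0.16 0.39 0.26 0.34]
mTR [ 0.5895 -0.2208  0.1073] [0.21 0.29 0.2  0.43]
mBL [ 0.5113 -0.181   0.0912] [0.47 0.51 0.6  0.43]
mBR [ 0.5181 -0.2306  0.0907] [0.17 0.74 0.26 0.63]
w [ 0.551  -0.2006  0.0994] [0.16 0.42 0.27 0.16]
pTL [ 0.5883 -0.165   0.1052] [0.38 0.62 0.33 0.71]
pTR [ 0.5967 -0.2261  0.1057] [0.35 0.64 0.37 0.66]
pBL [ 0.5056 -0.1757  0.09  ] [0.53 0.25 0.09 0.33]
pBR [ 0.5136 -0.237   0.0894] [0.36 0.12 0.35]
n [-0.19843195 -0.02973869  0.9796634 ] tilt 11.574856308324163 res [ 1.46  1.53  0.12 -0.29  0.89 -1.96 -1.26 -0.06 -0.44]
m c [ 0.55036768 -0.20093451  0.09911194] yaw 7.803418841559531 slope 12.798109305407252 roll 0.32899180814935447 0.07378543065116354 0.050053491833370635
p c [ 0.55104771 -0.20092878  0.09757878] yaw 7.403768625831147 slope 10.655609148281698 roll 0.033289013878463294 0.08503735580876366 0.06172069918742296
```

```bash
cat > goal.py <<'E'
from h import *
th,ps=np.radians(12.2),np.radians(7.7);C=np.array([.5505,-.2009,.0990])
n=np.array([-np.sin(th)*np.cos(ps),-np.sin(th)*np.sin(ps),np.cos(th)]);xx=np.array([np.sin(ps),-np.cos(ps),0]);u=np.cross(-n,xx)*-1
RG=R.from_matrix(np.c_[xx,-u,-n])
def tgt(h): return C-.0007*u+n*(.0314+h)
E
python3 - <<'E'
from goal import *
import sys
p,r=pose();T=np.array(load('wH')[1]['world_to_cam'])
c=load('wH')[1]
for q in [(-.023,-.0357,.0314),(.023,-.0357,.0314),(-.023,-.0357,.0264),(.023,-.0357,.0264)]: print(q,proj(c,p+r.apply(q)).round(1))
im=load('wH')[0];k=cv2.resize(im[130:260,180:330],None,fx=4,fy=4,interpolation=cv2.INTER_CUBIC);cv2.imwrite('pics/hand.png',k[:,:,::-1])
print(n,u);move(tgt(.03),RG)
E
```

```text
(-0.023, -0.0357, 0.0314) [209.9 167.8]
(0.023, -0.0357, 0.0314) [301.8 167.8]
(-0.023, -0.0357, 0.0264) [208.5 170. ]
(0.023, -0.0357, 0.0264) [303.3 170.1]
[-0.20941932 -0.0283146   0.97741589] [0.96860273 0.13096023 0.2113248 ]
row [-5.57 -3.81  9.23] [12.19  0.    0.12] rows>= 2.7 t 8.05
```

View pics/hand.png

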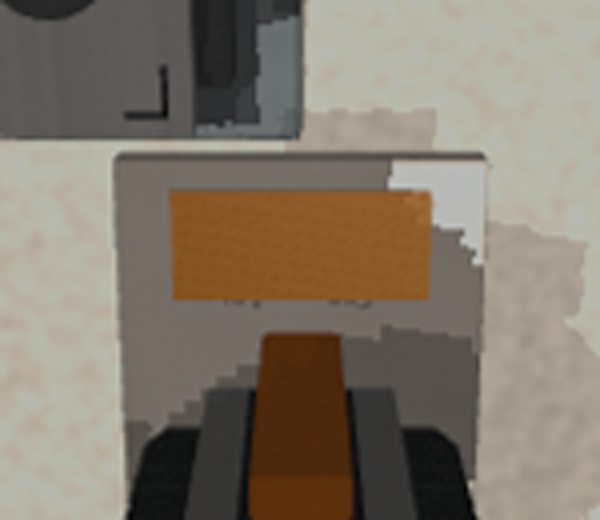

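The in-hand slide matches the prediction to about 1 px: edge from (209,169) to (301,169). Moving to hover 30 mm off the face, tilted.

>>> {"name": "send_rows", "arguments": {"motion": [[-3, -2, 2, 5, 0, 0], [-5.6, -3.8, 3, 10, 0, 0.1], [-5.6, -3.8, 5, 12.2, 0, 0.1], [-5.6, -3.8, 7, 12.2, 0, 0.1], [-5.6, -3.8, 9.2, 12.2, 0, 0.1], [-5.6, -3.8, 9.2, 12.2, 0, 0.1], [-5.6, -3.8, 9.2, 12.2, 0, 0.1], [-5.6, -3.8, 9.2, 12.2, 0, 0.1]]}}

```text
clock: 8.72
tool_pos: [0.5374, -0.2032, 0.1603]
orientation: [0.749, -0.654, 0.071, -0.08]
ft_force: [-0.1, -0.1, 0.1]
finger_gap: 0.0092
```

>>> {"name": "send_rows", "arguments": {"motion": [[0, 0, 0, 0, 0, 0], [0, 0, 0, 0, 0, 0], [0, 0, 0, 0, 0, 0], [0, 0, 0, 0, 0, 0], [0, 0, 0, 0, 0, 0]]}}

```text
clock: 9.13
tool_pos: [0.5371, -0.203, 0.1596]
orientation: [0.749, -0.654, 0.07, -0.08]
ft_force: [-0.0, -0.4, -1.7]
finger_gap: 0.0092
```

```bash
python3 - <<'E'
from goal import *
s=read_state();print(s['ft_force'],s['wrist_torque'],s['joint_vel'].round(3))
move(tgt(.012),RG)
snap('side','s1');snap('wrist','wI');im=load('s1')[0]
cv2.imwrite('pics/s1z.png',cv2.resize(im[100:220,240:380],None,fx=5,fy=5,interpolation=cv2.INTER_CUBIC)[:,:,::-1])
E
```

```text
[-0.04293427 -0.36217067 -1.71870294] [-0.01509397  0.25057626  0.0269093 ] [ 0.001  0.001 -0.008 -0.     0.001  0.   ]
row [-0.03  0.03  1.87] [-0.04 -0.02 -0.  ] rows>= 0.4 t 9.1333
```

View pics/s1z.png

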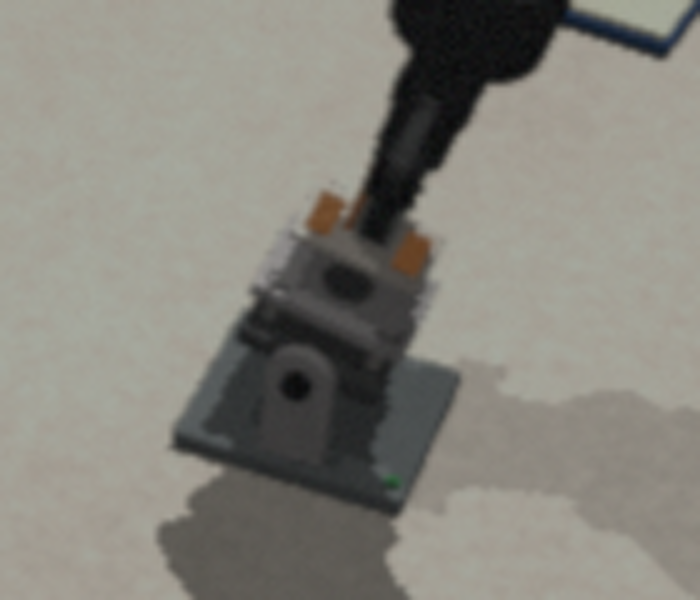

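View pics/wI.png

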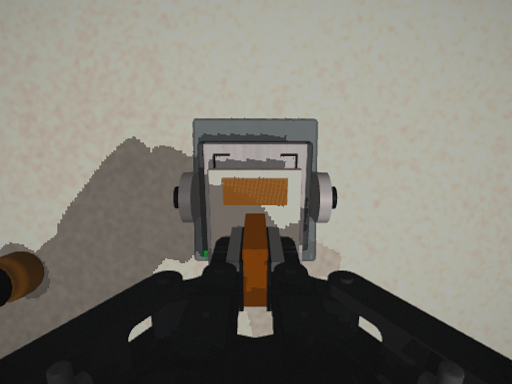

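In the wrist view the slide (208–303) is centred on the marks (214–297) and the edges are parallel. Going down in stages.

>>> {"name": "send_rows", "arguments": {"motion": [[0, 0, 0.6, 0, 0, 0], [0, 0, 1.2, 0, 0, 0], [0, 0, 1.8, 0, 0, 0], [0, 0, 2.2, 0, 0, 0], [0, 0, 2.4, 0, 0, 0], [0, 0, 2.4, 0, 0, 0], [0, 0, 2.4, 0, 0, 0], [0, 0, 2.4, 0, 0, 0]]}}

```text
clock: 9.9
tool_pos: [0.542, -0.2022, 0.1358]
orientation: [0.749, -0.654, 0.07, -0.08]
ft_force: [0.5, -0.1, -0.3]
finger_gap: 0.009
```

>>> {"name": "send_rows", "arguments": {"motion": [[0, 0, 0, 0, 0, 0], [0, 0, 0, 0, 0, 0], [0, 0, 0, 0, 0, 0], [0, 0, 0, 0, 0, 0]]}}

```text
clock: 10.23
tool_pos: [0.5419, -0.2022, 0.1358]
orientation: [0.749, -0.654, 0.07, -0.08]
ft_force: [-0.8, -0.4, -0.7]
finger_gap: 0.0097
```

```bash
cat > st.py <<'E'
from goal import *
s=read_state();p,r=pose();f=np.array(s['ft_force']);t=np.array(s['wrist_torque'])
print('h mm',((p-C)@n*1e3-31.4).round(2),'along u',((p-C)@u*1e3).round(2),'across',((p-C)@xx*1e3).round(2),'fn',(f@n).round(2),'torque tool',r.inv().apply(t).round(3));move(tgt(0),RG)
E
python3 st.py;python3 - <<'E'
from h import *
im,c=snap('wrist','wJ');cv2.imwrite('pics/wJz.png',cv2.resize(im[100:280,150:360],None,fx=3,fy=3,interpolation=cv2.INTER_CUBIC)[:,:,::-1])
E
```

```text
h mm 6.38 along u -0.69 across 0.15 fn -0.5 torque tool [-0.279 -0.049 -0.009]
row [-0.02  0.    0.64] [-0.02 -0.01 -0.01] rows>= 0.2 t 10.2333
```

View pics/wJz.png

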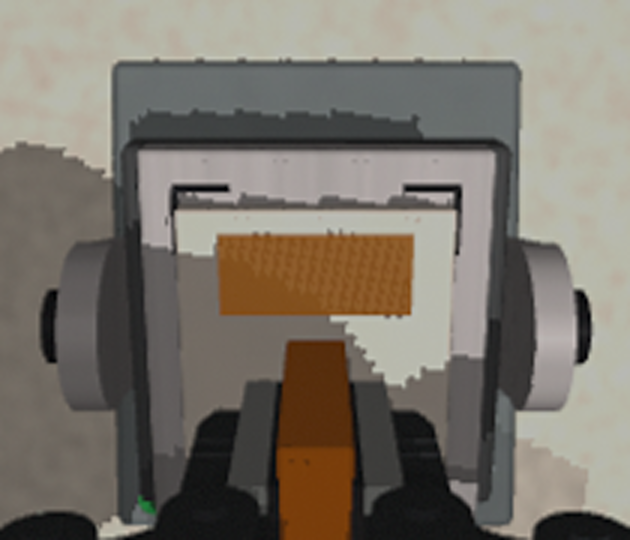

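Still centred: slide 175–457, marks 171–461. Creeping down.

>>> {"name": "send_rows", "arguments": {"motion": [[0, 0, 0.1, 0, 0, 0], [0, 0, 0.2, 0, 0, 0], [0, 0, 0.3, 0, 0, 0], [0, 0, 0.4, 0, 0, 0], [0, 0, 0.5, 0, 0, 0], [0, 0, 0.5, 0, 0, 0], [0, 0, 0.5, 0, 0, 0], [0, 0, 0.5, 0, 0, 0]]}}

```text
clock: 10.95
tool_pos: [0.5429, -0.202, 0.1306]
orientation: [0.749, -0.654, 0.07, -0.08]
ft_force: [0.6, -0.2, -1.6]
finger_gap: 0.0095
```

```bash
python3 st.py
```

```text
h mm 1.13 along u -0.83 across 0.06 fn -1.66 torque tool [-0.261  0.069  0.012]
row [-0.01 -0.01  0.11] [ 0.    0.01 -0.01] rows>= 0.0 t 10.95
```

>>> {"name": "send_rows", "arguments": {"motion": [[0, 0, 0.05, 0, 0, 0], [0, 0, 0.1, 0, 0, 0], [0, 0, 0.15, 0, 0, 0], [0, 0, 0.2, 0, 0, 0], [0, 0, 0.2, 0, 0, 0], [0, 0, 0.2, 0, 0, 0]]}}

```text
clock: 11.45
tool_pos: [0.5433, -0.202, 0.129]
orientation: [0.749, -0.654, 0.07, -0.08]
ft_force: [-1.3, 0.5, 1.6]
finger_gap: 0.0092
```

```bash
python3 st.py
```

```text
h mm -0.54 along u -0.75 across 0.09 fn 1.78 torque tool [-0.416 -0.078 -0.019]
row [-0.01 -0.   -0.05] [-0.01 -0.   -0.01] rows>= 0.0 t 11.45
```

>>> {"name": "send_rows", "arguments": {"motion": [[0, 0, 0.05, 0, 0, 0], [0, 0, 0.1, 0, 0, 0], [0, 0, 0.1, 0, 0, 0], [0, 0, 0.1, 0, 0, 0]]}}

```text
clock: 11.78
tool_pos: [0.5436, -0.2019, 0.1279]
orientation: [0.749, -0.654, 0.07, -0.08]
ft_force: [-2.2, 0.5, 2.7]
finger_gap: 0.009
```

```bash
python3 st.py; python3 - <<'E'
from h import *
for i in range(3):
    im,c=snap('wrist','wK%d'%i);s=read_state();p,r=pose();print(s['ft_force'].round(2),r.inv().apply(s['wrist_torque']).round(3))
cv2.imwrite('pics/wKz.png',cv2.resize(im[100:280,150:360],None,fx=3,fy=3,interpolation=cv2.INTER_CUBIC)[:,:,::-1])
E
```

```text
h mm -1.71 along u -0.76 across 0.09 fn 3.08 torque tool [-0.394 -0.106  0.006]
row [-0.01 -0.01 -0.17] [-0.01  0.   -0.01] rows>= 0.0 t 11.7833
[-1.67 -0.    2.37] [-0.382 -0.067  0.033]
[-1.96  0.12  1.63] [-0.391 -0.134  0.04 ]
[-1.33 -0.18  1.99] [-0.425 -0.045  0.029]
```

View pics/wKz.png

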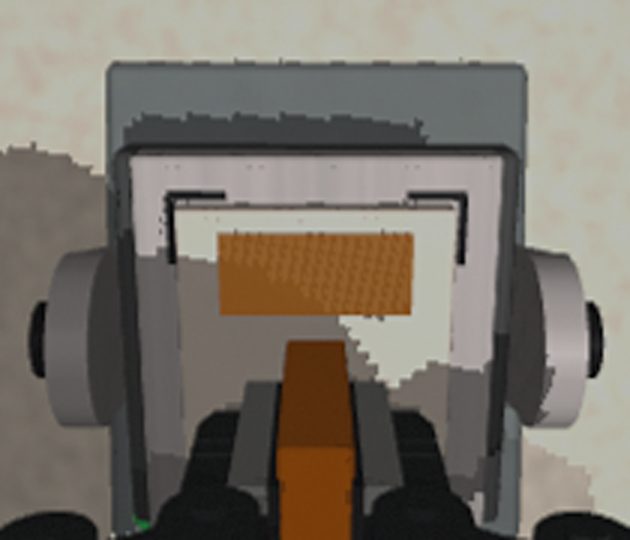

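>>> {"name": "send_rows", "arguments": {"motion": [[0, 0, 0.05, 0, 0, 0], [0, 0, 0.1, 0, 0, 0], [0, 0, 0.15, 0, 0, 0], [0, 0, 0.2, 0, 0, 0], [0, 0, 0.25, 0, 0, 0], [0, 0, 0.3, 0, 0, 0], [0, 0, 0.35, 0, 0, 0], [0, 0, 0.4, 0, 0, 0]]}}

```text
clock: 12.6
tool_pos: [0.5444, -0.2018, 0.124]
orientation: [0.749, -0.654, 0.07, -0.08]
ft_force: [-3.7, 1.0, 5.2]
finger_gap: 0.0089
```

```bash
cat > av.py <<'E'
from goal import *
F=[];Q=[]
for i in range(4):
    im=get_image('wrist');s=read_state();p,r=pose();F.append([s['ft_force']@n,s['ft_force']@u]);Q.append(r.inv().apply(s['wrist_torque']))
print('Fn,Fu',np.mean(F,0).round(2),'Tq',np.mean(Q,0).round(3),'gap',s['finger_gap'])
cv2.imwrite('pics/last.png',im[:,:,::-1])
E
python3 av.py; python3 st.py
```

```text
Fn,Fu [ 4.79 -2.15] Tq [-0.494 -0.127 -0.015] gap 0.00893794853661135
h mm -5.67 along u -0.76 across 0.11 fn 5.25 torque tool [-0.522 -0.12  -0.055]
row [-0.01 -0.01 -0.57] [-0.01 -0.   -0.01] rows>= 0.1 t 12.8
```

>>> {"name": "send_rows", "arguments": {"motion": [[0, -0.03, 0, -0.5, 0, 0], [0, -0.055, 0, -1, 0, 0], [0, -0.055, 0, -1, 0, 0], [0, -0.055, 0, -1, 0, 0]]}}

```text
clock: 13.13
tool_pos: [0.545, -0.2017, 0.124]
orientation: [0.749, -0.655, 0.064, -0.073]
ft_force: [-3.8, 0.3, 4.5]
finger_gap: 0.0091
```

```bash
python3 av.py; python3 st.py
```

```text
Fn,Fu [ 4.93 -2.26] Tq [-0.465 -0.074  0.013] gap 0.009221972059142007
h mm -5.78 along u -0.13 across 0.12 fn 4.6 torque tool [-0.462 -0.057 -0.018]
row [-0.01  0.07 -0.58] [ 0.98 -0.   -0.  ] rows>= 0.1 t 13.3333
```

>>> {"name": "send_rows", "arguments": {"motion": [[0, 0.055, 0, 1, 0, 0], [0, 0.11, 0, 2, 0, 0], [0, 0.11, 0, 2, 0, 0], [0, 0.11, 0, 2, 0, 0]]}}

```text
clock: 13.67
tool_pos: [0.5441, -0.2019, 0.1242]
orientation: [0.748, -0.654, 0.076, -0.087]
ft_force: [0.7, 0.1, 4.8]
finger_gap: 0.0092
```

```bash
python3 av.py; python3 st.py
```

```text
Fn,Fu [5.07 0.46] Tq [-0.318 -0.066  0.02 ] gap 0.009091601819782929
h mm -5.61 along u -1.06 across 0.18 fn 5.14 torque tool [-0.3   -0.031  0.013]
row [-0.02 -0.05 -0.56] [-1.04 -0.01  0.  ] rows>= 0.1 t 13.8667
```

```bash
python3 - <<'E'
import cv2,numpy as np
for f in ['wF','wH','wI','wJ','wK2','last']:
    im=cv2.imread('pics/'+f+'.png').astype(float)
    # amber window top/bottom edges & plate edge columns 230-285: print rows
    g=im[150:215,235:275].mean(1);sat=g[:,2]-g[:,0]
    d=np.diff(sat);a=int(np.argmax(d));
    def sub(d,i):
        w=d[i-2:i+3];return (np.arange(i-2,i+3)*w).sum()/w.sum()+150.5
    b=int(np.argmin(d))
    mcol=im[185:200,190:320].mean(0);sc=mcol[:,2]-mcol[:,0];e=np.diff(sc);
    print(f,'amber top',sub(d,a).round(2),'bottom',sub(d,b).round(2),'L/R',190+np.argmax(e),190+np.argmin(e))
im=cv2.imread('pics/last.png');cv2.imwrite('pics/lastz.png',cv2.resize(im[100:280,150:360],None,fx=3,fy=3,interpolation=cv2.INTER_CUBIC))
E
```

```text
wF amber top 167.64 bottom 204.76 L/R 208 300
wH amber top 177.54 bottom 204.76 L/R 222 286
wI amber top 177.75 bottom 204.7 L/R 222 286
wJ amber top 177.76 bottom 204.68 L/R 222 286
wK2 amber top 177.62 bottom 204.71 L/R 222 286
last amber top 177.91 bottom 204.7 L/R 222 286
```

View pics/lastz.png

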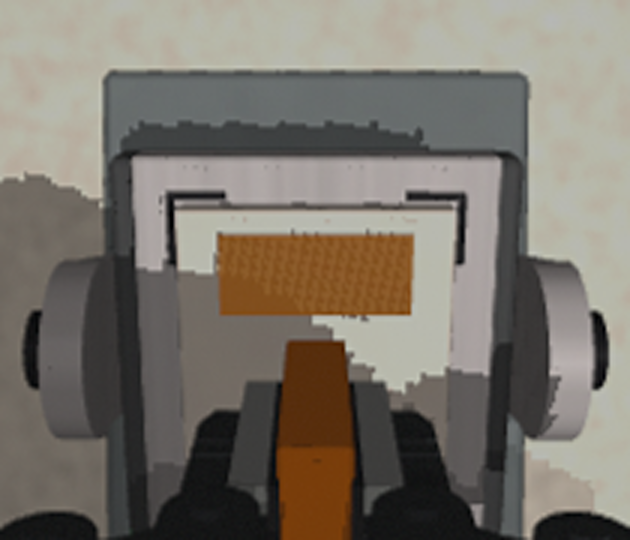

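The slide hasn't moved in the hand: the amber edges stay at 177.7/204.7 px across views. Normal force should be lowest where the slide sits flush, so I'll tilt symmetrically either side to check the slope.

>>> {"name": "send_rows", "arguments": {"motion": [[0, 0.04, 0, 0.8, 0, 0], [0, 0.08, 0, 1.5, 0, 0], [0, 0.08, 0, 1.5, 0, 0], [0, 0.08, 0, 1.5, 0, 0]]}}

```text
clock: 14.2
tool_pos: [0.5433, -0.202, 0.1238]
orientation: [0.747, -0.653, 0.085, -0.097]
ft_force: [0.2, 0.3, 5.7]
finger_gap: 0.0095
```

```bash
sed -i 's/range(4)/range(10)/' av.py; python3 av.py; python3 st.py
```

```text
Fn,Fu [5.69 0.32] Tq [-0.348 -0.042  0.025] gap 0.009476994912591975
h mm -5.64 along u -1.88 across 0.16 fn 5.32 torque tool [-0.347 -0.046 -0.029]
row [-0.02 -0.14 -0.56] [-2.55 -0.01  0.  ] rows>= 0.4 t 14.7
```

>>> {"name": "send_rows", "arguments": {"motion": [[0, -0.07, 0, -1.25, 0, 0], [0, -0.14, 0, -2.5, 0, 0], [0, -0.21, 0, -3.75, 0, 0], [0, -0.27, 0, -5, 0, 0], [0, -0.27, 0, -5, 0, 0], [0, -0.27, 0, -5, 0, 0]]}}

```text
clock: 15.2
tool_pos: [0.546, -0.2017, 0.1243]
orientation: [0.75, -0.656, 0.055, -0.063]
ft_force: [-2.7, -0.9, 5.7]
finger_gap: 0.0095
```

```bash
python3 av.py; python3 st.py
```

```text
Fn,Fu [ 6.04 -0.79] Tq [-0.159 -0.011  0.001] gap 0.0092782176318507
h mm -5.56 along u 0.84 across 0.19 fn 6.62 torque tool [-0.129 -0.036  0.005]
row [-0.02  0.18 -0.55] [ 2.51 -0.    0.  ] rows>= 0.4 t 15.7
```

Normal force by tilt, with the minimum just above 12.2°:

| Tilt (°) | Fn (N) |
|---|---|
| 9.7 | 6.0 |
| 11.2 | 4.9 |
| 12.2 | 4.8 |
| 13.2 | 5.1 |
| 14.7 | 5.7 |

The moment also flips from one side to the other between 12.2° and 13.2°. I'll settle at 12.5° and press about 1 mm more.

>>> {"name": "send_rows", "arguments": {"motion": [[0, 0.05, 0, 0.7, 0, 0], [0, 0.09, 0, 1.4, 0, 0], [0, 0.14, 0.03, 2.1, 0, 0], [0, 0.18, 0.06, 2.8, 0, 0], [0, 0.18, 0.08, 2.8, 0, 0], [0, 0.18, 0.08, 2.8, 0, 0], [0, 0.18, 0.08, 2.8, 0, 0], [0, 0.18, 0.08, 2.8, 0, 0]]}}

```text
clock: 16.37
tool_pos: [0.5445, -0.2019, 0.1234]
orientation: [0.749, -0.654, 0.072, -0.082]
ft_force: [-0.3, 0.5, 4.6]
finger_gap: 0.0094
```

```bash
python3 av.py; python3 st.py; python3 - <<'E'
import cv2
im=cv2.imread('pics/last.png');cv2.imwrite('pics/lastz2.png',cv2.resize(im[100:280,150:360],None,fx=3,fy=3,interpolation=cv2.INTER_CUBIC))
from h import *
snap('side','s2');im=load('s2')[0]
cv2.imwrite('pics/s2z.png',cv2.resize(im[100:220,240:380],None,fx=5,fy=5,interpolation=cv2.INTER_CUBIC)[:,:,::-1])
print(read_state()['joint_vel'].round(3))
E
```

```text
Fn,Fu [5.1  0.54] Tq [-0.118 -0.021 -0.   ] gap 0.009116011095231627
h mm -6.28 along u -0.74 across 0.18 fn 4.42 torque tool [-0.109  0.028 -0.007]
row [-0.02 -0.01 -0.63] [-0.34 -0.01  0.01] rows>= 0.2 t 16.8667
[-0.    -0.     0.001  0.001 -0.001 -0.   ]
```

View pics/lastz2.png

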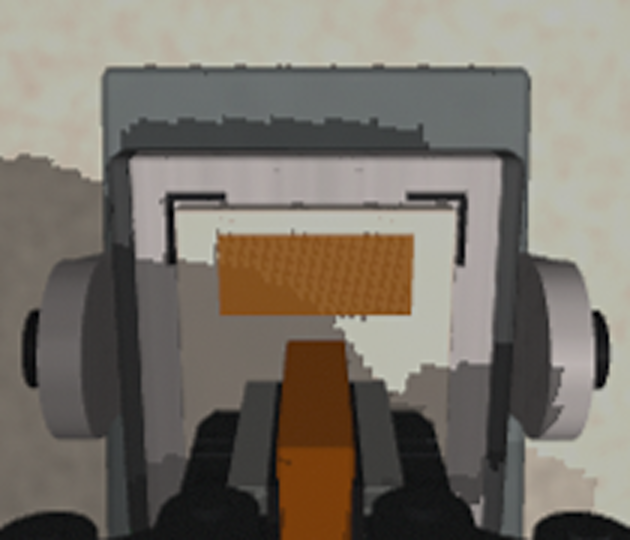

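View pics/s2z.png

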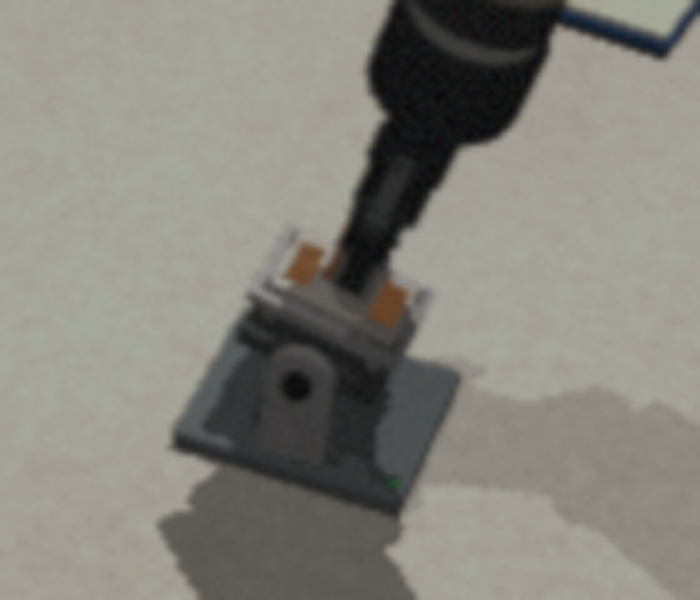

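The moment is balanced and the slide is flush and centred. Sink is about 4.7 mm by force, so I'll go 1 mm further towards half travel and then hand in.

>>> {"name": "send_rows", "arguments": {"motion": [[0, 0, 0.03, 0, 0, 0], [0, 0, 0.06, 0, 0, 0], [0, 0, 0.1, 0, 0, 0], [0, 0, 0.1, 0, 0, 0], [0, 0, 0.1, 0, 0, 0], [0, 0, 0.1, 0, 0, 0], [0, 0, 0.1, 0, 0, 0], [0, 0, 0.1, 0, 0, 0]]}}

```text
clock: 17.58
tool_pos: [0.5447, -0.2019, 0.1226]
orientation: [0.749, -0.654, 0.072, -0.082]
ft_force: [-0.4, 0.5, 5.9]
finger_gap: 0.0098
```

```bash
python3 av.py; python3 st.py; python3 - <<'E'
from h import *
im,_=snap('top','t2');print(read_state()['joint_vel'].round(3))
E
```

```text
Fn,Fu [5.83 0.21] Tq [-0.185 -0.028 -0.009] gap 0.009192603356439004
h mm -7.18 along u -0.78 across 0.17 fn 5.44 torque tool [-0.166  0.001  0.013]
row [-0.02 -0.01 -0.72] [-0.33 -0.01  0.01] rows>= 0.2 t 18.0833
[ 0.001 -0.001  0.001 -0.    -0.002  0.   ]
```

View pics/t2.png

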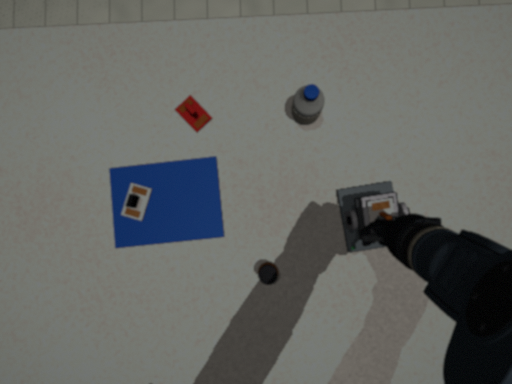

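The bystanders haven't moved: spare at (135,201), bottle at (311,92), jar at (267,272). The slide is on the stage, held still. Handing in.

```bash
python3 -c "
from workcell import *
print(sign_off())"
```

```text
the job is handed in; nothing more can be done
None
```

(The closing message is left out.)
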